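Set out the bench for making up a buffer

TASK

Set out the bench for making up a buffer on the row of three round rubber mats: stand the squat jar on the end mat next to the balance, the tall bottle on the end mat next to the water dispenser, and the open beaker on the mat between them, each upright and centred on its mat, and cover the beaker with its knobbed lid, properly seated. Leave the conical flask standing where it is.

Things in the scene. Friction and masses are not known exactly. Their poses are not given: they have to be found in the camera images.
- mat_left: round flat black rubber mat fixed to the bench, 82 mm across, 3 mm thick; origin at the centre of its underside, on the bench. End mat of the row on the robot's left (+y), 115 to 131 mm from the middle mat.
- mat_mid: round flat black rubber mat fixed to the bench, 82 mm across, 3 mm thick; origin at the centre of its underside, on the bench. Middle mat of the row. The row runs roughly along y, turned by up to about 0.35 rad.
- mat_right: round flat black rubber mat fixed to the bench, 82 mm across, 3 mm thick; origin at the centre of its underside, on the bench. End mat of the row on the robot's right (-y), 115 to 131 mm from the middle mat.
- balance: Electronic laboratory balance, fixed: low white housing 190 x 180 mm and 61 mm high with a round steel pan, 116 mm across, on top (pan top 77 mm up). Stands beyond one end of the row of mats, on the left in some starts and on the right in others. Origin at the centre of its underside.
- dispenser: Water dispenser stand, fixed: white base 190 x 150 mm, 30 mm high, with a slender column, 50 mm off centre on the side away from the robot, a hand-piece with a nozzle hung close in front of it over the middle of the base (nozzle tip 205 mm up) and a tilted black screen on top, 450 mm high in all; keep the arm clear of it. Stands beyond the other end of the row. Origin at the centre of its underside.
- jar: Squat closed amber glass jar with white cap, 56 mm in diameter, 60 mm high, straight-sided up to 40 mm, the cap 53 mm across from 44 mm up, about 150 g, standing loose. Origin at the centre of its underside, z up its axis.
- bottle: Tall closed amber glass bottle, body 52 mm in diameter, straight-sided up to 68 mm, then tapering to a neck with a white cap 25 mm across and 16 mm high at the top, 110 mm high in all, about 200 g, standing loose. Origin at the centre of its underside, z up its axis.
- beaker: Open white plastic beaker, straight-sided, outside 56 mm in diameter, inside 49 mm, 75 mm high, about 60 g, standing loose, empty; a small pouring lip at the rim stands out 5 mm on its +x side (look only, it cannot be touched). Origin at the centre of its underside, z up its axis.
- lid: Lid of the beaker: white disc 66 mm across and 5 mm thick, above a locating plug 8 mm deep (41 mm across at the top, tapering to 34 mm at its foot), and on top a black knob 22 mm in diameter and 28 mm tall. It stands loose on the bench on its plug, 41 mm high in all, about 50 g. Origin at the centre of the plug's foot, z up: the disc spans 8 to 13 mm, the knob 13 to 41 mm. Seated on the beaker, its disc lies on the rim, so its origin is 67 mm above the beaker's.
- flask: Small conical glass flask, 66 mm across at the foot, 84 mm high, neck 26 mm across, standing loose among the things at the start; not to be moved. Origin at the centre of its underside.
Mind the look-alikes: they are no part of the job. What is shaped like the bottle but pink is not meant. What is shaped like the mat_mid but red is not meant.

How it is judged:
At the end, for the whole second after the job is handed in: Jar on the end mat nearer the balance, bottle on the end mat nearer the dispenser, beaker on the middle mat: upright within 0.1 rad, within 13 mm of the mats' centres. Lid seated on the beaker: disc on the rim, within 8 mm of its axis, level within 0.1 rad. All released and at rest (((world y of balance above 0 m and horizontal distance between jar and mat_left below 0.013 m and horizontal distance between bottle and mat_right below 0.013 m) or (world y of balance below 0 m and horizontal distance between jar and mat_right below 0.013 m and horizontal distance between bottle and mat_left below 0.013 m)) and horizontal distance between beaker and mat_mid below 0.013 m and height (world z) of jar between 0 and 0.007 m and angle between each of jar, beaker, bottle, lid's own z axis and vertical below 0.1 rad and height (world z) of beaker between 0 and 0.007 m and height (world z) of bottle between 0 and 0.007 m and horizontal distance between lid and beaker below 0.008 m and z of lid in the frame of beaker between 0.062 and 0.071 m and linear speed of each of jar, beaker, bottle, lid below 0.02 m/s and contact force between each of jar, beaker, bottle, lid and the fingers below 0.1 N); the robot touches nothing.
It fails at once if the conical flask is tipped by more than 0.3 rad or shifted by more than 20 mm (angle between flask's own z axis and vertical above 0.3 rad or distance of flask from where it was at the start of the episode above 0.02 m).
It also fails if it takes over 123 s, if anything falls off the work surface, if the arm or the gripper's body presses on something with over 40 N, if the wrist force passes 120 N, or if a joint passes its speed limit or range.

ROBOT

A 6-joint arm with a two-finger parallel gripper is mounted at the origin on the work surface. World frame = base frame: x ahead of the robot, y to its left, z up, the work surface at z = 0. Lengths are in m, angles in rad, forces in N, time in s.
With the tool pointing down it reaches from about 0.35 to 0.95 m from the base axis. Payload 17.4 kg.
Tool frame: the origin (TCP) lies where the fingers leave the gripper's body, on its centre line; the fingertips stand 84 mm ahead of it and the grasp point (between the pads) lies 65 mm ahead of it; z points along the fingers, y is the line along which they close (so a half turn about z gives the same grasp; the last joint's range is limited). The gripper opens to 93 mm and grips with 3 to 60 N. Pads are 15 mm wide; open, the fingers measure 128 mm over their backs; the gripper's body (75 mm by 188 mm) begins 65 mm behind the grasp point.
Start: joints at [-1.221, 0.116, 1.442, -0, 1.584, -0.038], TCP at [0.255, -0.625, 0.303] pointing down, gripper open.
Joint ranges: [-2.83, 2.83], [-0.83, 2.19], [0.07, 2.5], [-1.14, 4.28], [0.01, 3], [-2.97, 2.97]. Speed limits (rad/s): [1.89, 1.89, 2.22, 3.14, 3.14, 3.14].

INTERFACE

Orientations are given as a unit quaternion [w, x, y, z].
In Python, from workcell import robot gives the robot as it stands. Calls block until the motion is done:
- robot.goto(position, orientation): joint-space move of the TCP to a pose.
- robot.move_straight(position, ori=None, velocity=0.15): straight line of the TCP; ori=None keeps the orientation; velocity is the mean speed in m/s.
- robot.set_joints(angles): joint-space move.
- robot.gripper_to(opening): opening from 0.0 (shut) to 1.0 (fully open); the grip force is fixed at half the most; returns when the fingers have stopped.
- robot.hold(seconds).
- robot.solve_ik(position, orientation): joint angles nearest the present ones, or None.
- robot.read_state(): the state.
- robot.grab_frame(name): name is "scene" or "top" or "wrist"; returns the picture (480x640x3 uint8, blue, green, red); there is no depth.
- robot.get_calibration(name): a dict with "intrinsics" (3x3 intrinsics, pixels), "rvec" (rotation vector, rad) and "tvec" (3), from world to camera coordinates, as OpenCV has them. Camera axes: x right, y down, z forward; pixel columns grow to the right and rows downward; lengths in m; the calibration is good to about 2 mm. The wrist camera is an equidistant fisheye: a pixel r from the principal point sees the ray r / f radians off the axis. A picture is of the moment at which its call begins: read the wrist's pose just before it. get_calibration takes no time and is no camera call; for the wrist camera it gives the pose at the moment of the call.
A pose or a line that the arm cannot do raises robot.PlanningError and nothing moves.
- robot.close_job(): hands the job in; it is judged then, once.
The state is a dict: "time": time; "joint_pos": joint angles; "qvel": joint speeds; "joint_torque": joint torques, N m; "eef_pos": TCP position; "tcp_rot": TCP orientation; "wrist_force": force on the tool from outside, world axes, zero at the start; "torque": the same for the moment, N m; "grip_width": opening from 0.0 (shut) to 1.0 (fully open); "finger_force": force on a finger pad.
Only numpy, scipy, OpenCV 4.12 (cv2) and the standard library are available. Lean on these libraries where they do the work, as an engineer would, in place of code of your own. Each camera call takes 0.05 s, during which the arm holds its last target. There are 200 camera calls.

## Working session

There is one attempt and no reset: what is moved stays moved. The work goes in short steps, each a Python script; the robot and the scene stay as the last script left them, time stands still between calls to the robot, and variables do not carry over. Pictures are saved under pics/ and viewed, at most 14 in all, crops included, and the job is handed in when it is done.

```bash
mkdir -p pics; python3 - <<'E'
from workcell import robot
import cv2
for n in("scene","top"):
    cv2.imwrite(f"pics/{n}0.png",robot.grab_frame(n)); c=robot.get_calibration(n);print(n,c)
c=robot.get_calibration("wrist");print(c)
print(robot.read_state())
E
```

```text
scene {'intrinsics': array([[435.76262379,   0.        , 309.9773438 ],
       [  0.        , 435.76262379, 233.04622047],
       [  0.        ,   0.        ,   1.        ]]), 'rvec': array([ 2.03891922,  1.2334072 , -0.56968228]), 'tvec': array([-0.20274376, -0.25120635,  1.4074715 ])}
top {'intrinsics': array([[542.97556052,   0.        , 315.10177146],
       [  0.        , 542.97556052, 234.62422954],
       [  0.        ,   0.        ,   1.        ]]), 'rvec': array([ 2.13179377, -2.16669589,  0.0941251 ]), 'tvec': array([0.02101965, 0.48078915, 1.12648825])}
{'intrinsics': array([[371.64829954,   0.        , 324.44240441],
       [  0.        , 371.64829954, 240.44246397],
       [  0.        ,   0.        ,   1.        ]]), 'rvec': array([-2.42685007,  1.62993978,  0.2099573 ]), 'tvec': array([-0.67490052, -0.02992488,  0.38888627])}
{'time': 0.1, 'joint_pos': array([-1.22078895e+00,  1.16428579e-01,  1.44215492e+00,  1.78742060e-05,
        1.58397264e+00, -3.77878497e-02]), 'qvel': array([ 0.00181699, -0.00147737, -0.00333643,  0.00077949,  0.00076144,
        0.00047056]), 'joint_torque': array([ 2.24038362e-03, -7.22889519e+01, -6.23862648e+01,  7.82033242e-02,
        2.27449456e-02, -6.99724728e-05]), 'eef_pos': array([ 0.25522591, -0.62480241,  0.30211236]), 'tcp_rot': array([-4.77272859e-04,  9.81260543e-01,  1.92685012e-01, -6.60717726e-05]), 'wrist_force': array([ 0.31622806, -0.35273811,  0.13795905]), 'torque': array([-0.01190054,  0.01501027,  0.03639472]), 'finger_force': 0.0, 'grip_width': 0.997062862279218}
```

View pics/scene0.png

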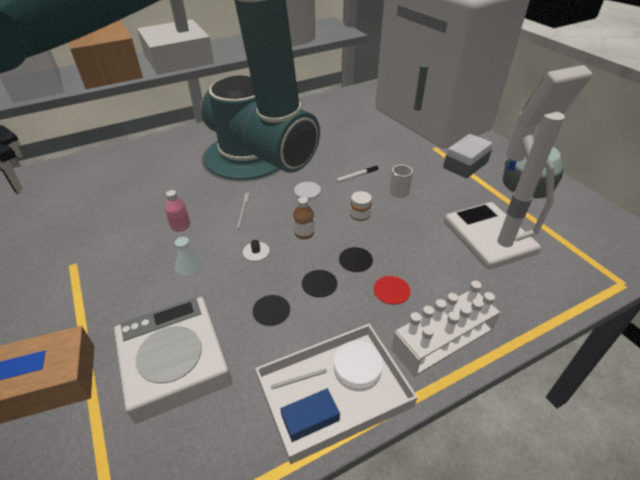

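View pics/top0.png

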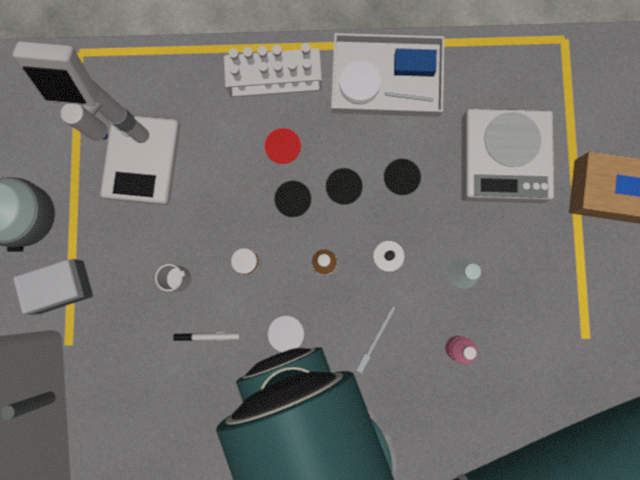

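The scene view shows the three black mats at about (271,310), (319,283) and (356,259), with the balance at the lower left and the dispenser at the right. In the top view the mats are at (293,198), (344,186) and (402,176), the beaker (172,277), jar (244,261), bottle (324,262), lid (389,256), flask (465,274) and balance (509,150). The balance is on -y, so the jar goes on the right mat and the bottle on the left. I'll enlarge both views next.

```bash
python3 - <<'E'
import cv2
t=cv2.imread("pics/top0.png")[155:305,145:425]
s=cv2.imread("pics/scene0.png")[155:335,225:425]
def up(im,k,x0,y0,n):
    im=cv2.resize(im,None,fx=k,fy=k,interpolation=cv2.INTER_CUBIC)
    h,w=im.shape[:2]
    for u in range(0,w//k,20): cv2.line(im,(u*k,0),(u*k,6),(0,255,255),1);cv2.putText(im,str(u+x0),(u*k,16),0,.35,(0,255,255),1)
    for v in range(0,h//k,20): cv2.line(im,(0,v*k),(6,v*k),(0,255,255),1);cv2.putText(im,str(v+y0),(8,v*k+4),0,.35,(0,255,255),1)
    cv2.imwrite(n,im[:600,:800])
cv2.imwrite
up(t[:,:266],3,145,155,"pics/topz.png"); up(s,3,225,155,"pics/scenez.png")
E
```

```text
(no output)
```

View pics/topz.png

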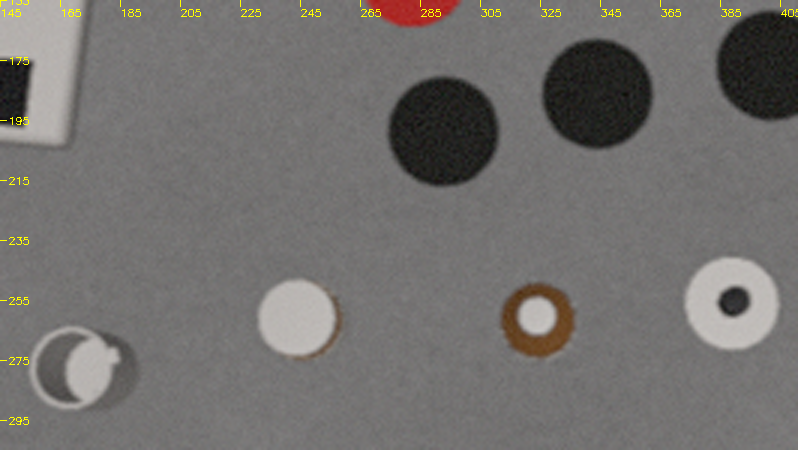

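View pics/scenez.png

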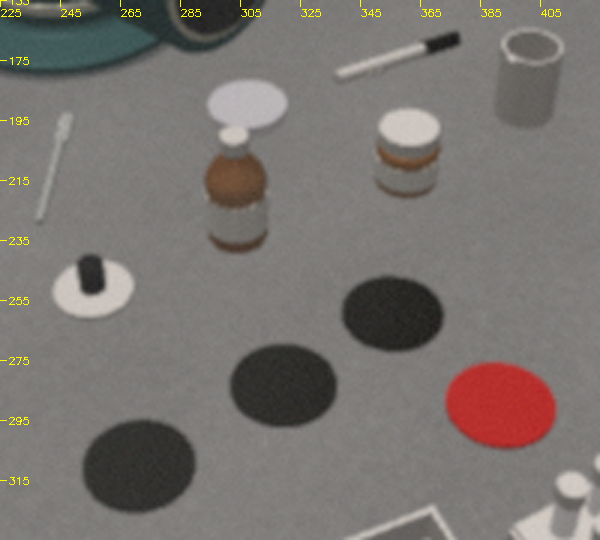

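Enlarged, the top view gives mat centres (293,198.7), (344,186.3) and (402,176.7), jar cap (244,261), bottle cap (324,260), knob top (389.7,255.3) and beaker rim (168.7,277.3). The scene view gives mats (356,259.3), (319.5,283.3) and (271.3,310.3), jar cap (361.7,197.3), bottle cap (303,199), knob top (255.3,241.7) and beaker rim (402,170.7).

```bash
cat > h.py <<'E'
from workcell import robot
import numpy as np, cv2
from scipy.spatial.transform import Rotation as R
def ray(n,uv,c=None):
    c=c or robot.get_calibration(n);K=c["intrinsics"];M=cv2.Rodrigues(c["rvec"])[0]
    d=np.array([(uv[0]-K[0,2])/K[0,0],(uv[1]-K[1,2])/K[1,1],1.])
    if n=="wrist":
        r=np.hypot(*d[:2]);d=np.array([*(d[:2]/max(r,1e-9)*np.sin(r)),np.cos(r)])
    d=M.T@d; return -M.T@c["tvec"],d/np.linalg.norm(d)
def tri(rs):
    A=sum(np.eye(3)-np.outer(d,d) for o,d in rs);b=sum((np.eye(3)-np.outer(d,d))@o for o,d in rs)
    p=np.linalg.solve(A,b);return p,max(np.linalg.norm(np.cross(p-o,d)) for o,d in rs)
def atz(r,z): o,d=r;return o+d*(z-o[2])/d[2]
def quat(th): # tool down, closing axis (tool y) at angle th+90deg-ish: tool x along th
    x=np.array([np.cos(th),np.sin(th),0]);z=np.array([0,0,-1.]);y=np.cross(z,x)
    return R.from_matrix(np.c_[x,y,z]).as_quat(scalar_first=True)
E
python3 - <<'E'
from h import *
P=dict(ml=((293,198.7),(356,259.3),.003),mm=((344,186.3),(319.5,283.3),.003),mr=((402,176.7),(271.3,310.3),.003),
jar=((244,261),(361.7,197.3),.06),bottle=((324,260),(303,199),.11),knob=((389.7,255.3),(255.3,241.7),.041),disc=((388.7,256),(256,250.7),.013),beaker=((168.7,277.3),(402,170.7),.075))
for k,(t,s,z) in P.items():
    a,b=ray("top",t),ray("scene",s);p,e=tri([a,b]);print(k,p.round(4),"err",round(e,4),"top@z",atz(a,z).round(4)[:2],"scene@z",atz(b,z).round(4)[:2])
p=atz(ray("top",(465,274)),.06);print("flask~",p)
M=cv2.Rodrigues(robot.get_calibration("wrist")["rvec"])[0]
s=robot.read_state();T=R.from_quat(s["tcp_rot"],scalar_first=True).as_matrix()
print("cam in tool",T.T@(-M.T@robot.get_calibration("wrist")["tvec"]-s["eef_pos"]),"\n",T.T@M.T)
E
```

```text
ml [0.565  0.0623 0.0006] err 0.0011 top@z [0.564  0.0612] scene@z [0.5672 0.062 ]
mm [ 0.5903 -0.0506 -0.    ] err 0.0006 top@z [ 0.5894 -0.051 ] scene@z [ 0.5928 -0.0512]
mr [ 6.089e-01 -1.785e-01 -2.000e-04] err 0.0002 top@z [ 0.6082 -0.1783] scene@z [ 0.6114 -0.1791]
jar [0.426  0.1614 0.058 ] err 0.0013 top@z [0.4252 0.1598] scene@z [0.4285 0.1612]
bottle [ 0.4213 -0.005   0.1117] err 0.0008 top@z [ 0.4211 -0.0057] scene@z [ 0.4196 -0.0033]
knob [ 0.4336 -0.1414  0.0416] err 0.0006 top@z [ 0.4334 -0.142 ] scene@z [ 0.4332 -0.1406]
disc [ 0.4342 -0.1427  0.0124] err 0.0003 top@z [ 0.434  -0.1429] scene@z [ 0.4349 -0.1426]
beaker [0.3937 0.3123 0.0723] err 0.0001 top@z [0.3935 0.3114] scene@z [0.3967 0.3098]
flask~ [ 0.39131395 -0.29135877  0.06      ]
cam in tool [ 0.06901874  0.00029706 -0.08106851] 
 [[ 9.94600290e-06 -9.67731024e-01 -2.51985444e-01]
 [ 9.99999997e-01  2.74912800e-05 -6.61076347e-05]
 [ 7.09018114e-05 -2.51985443e-01  9.67731022e-01]]
```

```bash
cat >> h.py <<'E'
TH=1.75; Q=quat(TH)
def carry(a,b,zg,up,first=False,dz=.004,rel=1.0):
    """grasp at a (xy) with grasp-point height zg, place at b, dz above the pick height"""
    A=lambda p,z:[p[0],p[1],z+.065]
    robot.gripper_to(1.0)
    if first: robot.goto(A(a,zg+up),Q)
    else: robot.move_straight(A(a,zg+up),Q,velocity=.3)
    robot.move_straight(A(a,zg),velocity=.15)
    robot.gripper_to(0.0); s=robot.read_state()
    print("grip",s["grip_width"]*93,s["finger_force"],"t",s["time"])
    robot.move_straight(A(a,zg+up),velocity=.15)
    robot.move_straight(A(b,zg+up),velocity=.3)
    robot.move_straight(A(b,zg+dz+.01),velocity=.15)
    robot.move_straight(A(b,zg+dz),velocity=.03)
    s=robot.read_state();print("placed",s["wrist_force"].round(1),s["grip_width"]*93,s["finger_force"])
    robot.gripper_to(rel)
    robot.move_straight(A(b,zg+up),velocity=.2);print("t",robot.read_state()["time"])
ML=(.5652,.0618);MM=(.5908,-.0508);MR=(.6095,-.1787)
E
python3 - <<'E'
from h import *
carry((.4265,.1607),MR,.028,.15,first=True)
carry((.4207,-.0046),ML,.045+.01,.15)
cv2.imwrite("pics/top1.png",robot.grab_frame("top")[130:310,140:460].repeat(2,0).repeat(2,1))
E
```

```text
grip 55.334888752806386 30.00018306044467 t 4.9917
placed [ 0.2 -0.1 -2.2] 55.18886698396115 29.999550335110143
t 10.7917
grip 51.31441802031136 29.998732430976816 t 13.9083
placed [-0.8  0.2 -2.3] 51.35808186244436 29.997383247537073
t 19.0083
```

View pics/top1.png

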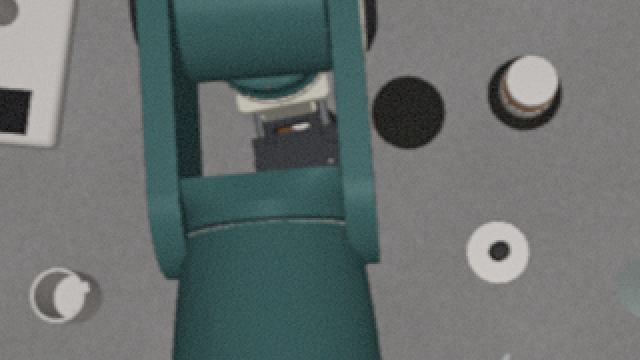

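The jar stands on the right mat, with its cap at crop (530,83). The arm hides the bottle. Beaker and lid next.

```bash
python3 - <<'E'
from h import *
carry((.395,.311),MM,.05,.17)
# step aside above the lid and look
robot.move_straight([.4334,-.1412,.30],Q,velocity=.3)
for n in("top","scene"): cv2.imwrite(f"pics/{n}2.png",robot.grab_frame(n))
t=cv2.imread("pics/top2.png")[130:290,230:430];s=cv2.imread("pics/scene2.png")[180:340,240:400]
t=cv2.resize(t,None,fx=2.5,fy=2.5,interpolation=2);s=cv2.resize(s,None,fx=2.5,fy=2.5,interpolation=2)
cv2.imwrite("pics/c2.png",np.hstack([t[:400],s[:400]])[:, :800])
E
```

```text
grip 56.15528198554671 30.000119023025036 t 22.3917
placed [ 0.3  0.1 -0.8] 56.54841950281695 29.99972926452756
t 28.6333
```

View pics/c2.png

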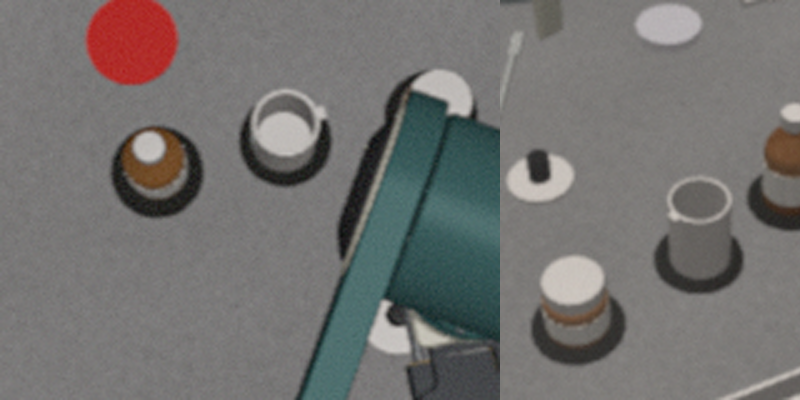

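The jar, bottle and beaker all stand upright on their mats. The beaker rim is at top (344.4,182) and scene (319.6,260). I'll triangulate it and check the other two.

```bash
python3 - <<'E'
from h import *
for k,t,s in(("bk",(344.4,182),(319.6,260)),("bottle",(289.6,189.2),(358,225.6)),("jar",(405,171.5),(269.2,292))):
    p,e=tri([ray("top",t),ray("scene",s)]);print(k,p.round(4),round(e,4))
p=tri([ray("top",(344.4,182)),ray("scene",(319.6,260))])[0]
b=(np.array(MM)+p[:2])/2 if np.hypot(*(p[:2]-MM))<.006 else p[:2]; print(b)
carry((.4336,-.1415),b,.0355,.15,dz=.0705,rel=.6)
robot.move_straight([.45,-.2,.33],Q,velocity=.3)
for n in("top","scene"): cv2.imwrite(f"pics/{n}3.png",robot.grab_frame(n))
t=cv2.imread("pics/top3.png")[130:290,230:430];s=cv2.imread("pics/scene3.png")[180:340,240:400]
t=cv2.resize(t,None,fx=2.5,fy=2.5,interpolation=2);s=cv2.resize(s,None,fx=2.5,fy=2.5,interpolation=2)
cv2.imwrite("pics/c3.png",np.hstack([t[:400],s[:400]])[:, :800])
E
```

```text
bk [ 0.5852 -0.0484  0.0709] 0.0018
bottle [0.5644 0.0616 0.109 ] 0.001
jar [ 0.6069 -0.1772  0.0583] 0.0001
[ 0.58520915 -0.04842702]
grip 21.438628668543654 29.99989628791809 t 32.2833
placed [0.7 0.6 0.9] 21.761370215235306 30.00167280435562
t 36.575
```

View pics/c3.png

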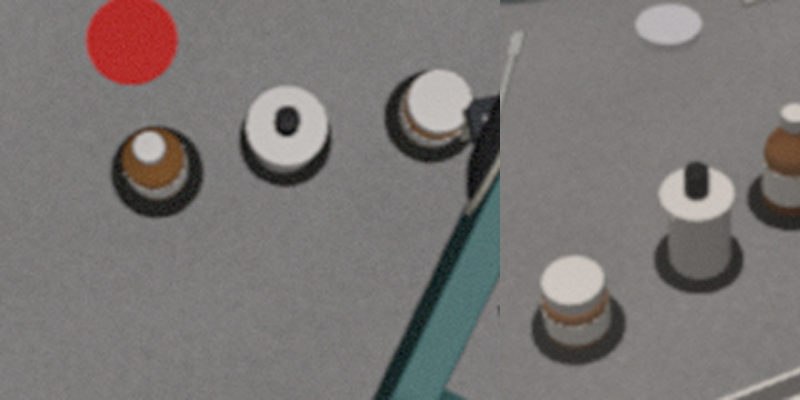

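The lid sits on the beaker, with its disc at scene crop (697,193) against the beaker axis at about (700,240). I'll check its seat and level closer up.

```bash
python3 - <<'E'
from h import *
for k,t,s in(("disc",(344.8,180.4),(318.8,257.2)),("knobtop",(345,178),(318.6,247))):
    p,e=tri([ray("top",t),ray("scene",s)]);print(k,p.round(4),round(e,4))
s=cv2.imread("pics/scene3.png")[238:298,290:350];t=cv2.imread("pics/top3.png")[152:212,314:374]
cv2.imwrite("pics/z3.png",np.hstack([cv2.resize(i,(400,400),interpolation=2) for i in(t,s)]))
E
```

```text
disc [ 0.586  -0.0498  0.0811] 0.001
knobtop [ 0.5845 -0.0493  0.1106] 0.0011
```

View pics/z3.png

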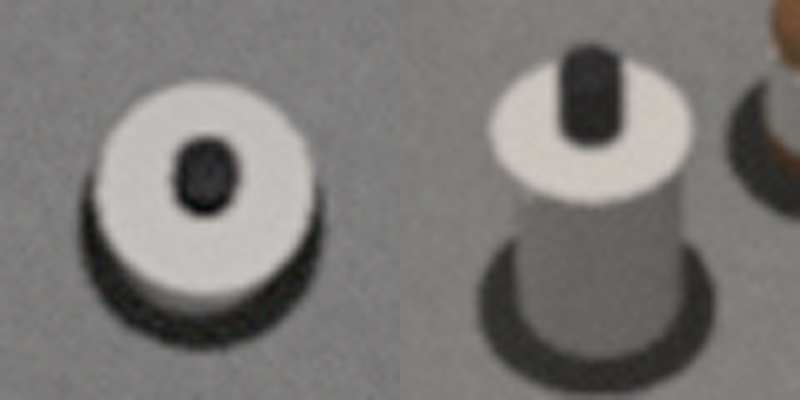

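The lid is level and seated: its disc top measures 81 mm and knob top 111 mm, against 83 and 111 mm expected. Its offset from the beaker is about 3 mm. The gripper is well clear, so I'll hand in.

```bash
python3 -c "
from workcell import robot
robot.hold(.5);print(robot.close_job())"
```

```text
the job is handed in; nothing more can be done
None
```

I handed the job in: the jar is on the right mat by the balance, the bottle on the left mat by the dispenser, and the beaker on the middle mat with its lid seated, all within tolerance by my camera measurements; I kept the arm clear of the flask but did not re-measure it, and no verdict came back.

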